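# Feed kiln props through the tray's gate

### The job

Using closed fingertips as a pusher, slide the white kiln prop across the tray and through the brass gate into the slot, then slide the terracotta one through after it, so that both stand upright in the slot completely past the gate. Leave the black prop in the open part of the tray. Push gently: never pinch, lift or tip a prop, and don't disturb the pottery round the tray.

Things in the scene. Friction and masses are not known exactly. Their poses are not given: they have to be found in the camera images.
- tray: fixed plywood sorting tray 310 x 240 mm. Origin at table height below the middle of the gate's front edge; x points through the gate into the slot, y to its left, z up. Floor top at z = 8 mm, tops of all guides only z = 16 mm: fingers held just above them pass over while pushing the props, whose tops are at z = 34 mm. Open part (pen): x -175 to -25, y -110 to 110 mm
- gate (a point): middle of the front edge of the brass gate, on the tray floor (8 mm above the tray's origin). The gate is 36 mm wide and runs from here 12 mm along the tray's x; before it a 45-degree funnel narrows from about 80 mm wide at x = -22 mm
- slot (a point): middle of the slot behind the gate, on the tray floor, at tray x = 58 mm. The slot is 42 mm wide, from tray x = 12 to 105 mm, closed at its far end; a prop is completely past the gate when its centre is at tray x = 27 mm or more
- prop_white: white short round kiln prop, an upright cylinder 30 mm in diameter and 26 mm tall with a 14 mm recess in its top, 40 to 85 g; its origin is the centre of its underside, its z axis up. Goes into the slot first.
- prop_red: terracotta (orange-brown) short round kiln prop, an upright cylinder 30 mm in diameter and 26 mm tall with a 14 mm recess in its top, 40 to 85 g; its origin is the centre of its underside, its z axis up. Goes into the slot second.
- prop_dark: black short round kiln prop, an upright cylinder 30 mm in diameter and 26 mm tall with a 14 mm recess in its top, 40 to 85 g; its origin is the centre of its underside, its z axis up. Stays in the pen. The three props stand in a row across the pen about 60 mm apart, in any order, centres 110 to 145 mm before the gate.
- bowl: small round ochre clay bowl, 60 mm wide, 42 mm tall, on the table on the tray's +y side; origin at the centre of its underside. Not to be disturbed
- water_cup: small brown clay cup, 46 mm wide, 53 mm tall, on the table on the tray's -y side; origin at the centre of its underside. Not to be disturbed
- slip_pot: clay pot with white slip round its rim, 70 mm wide, 55 mm tall, on the table on the tray's -y side; origin at the centre of its underside. Not to be disturbed
There are look-alikes about, which are no part of the job. There is more than one size of the prop_red; the job needs the smallest. There is more than one size of the prop_white; the job needs the larger.

How it is judged:
On the way, in this order (a step that is already met when the one before it is completed fails the run):
1. the white prop stands in the slot past the gate, the other two still before the gate (x of prop_white in the frame of tray between 0.022 and 0.1 m and y of prop_white in the frame of tray between -0.012 and 0.012 m and z of prop_white in the frame of tray below 0.011 m and angle between prop_white's own z axis and vertical below 0.1 rad and x of each of prop_red, prop_dark in the frame of tray below -0.008 m), for 0.2 s.
2. the terracotta prop stands in the slot behind the white one (x of prop_red in the frame of tray between 0.022 and 0.1 m and y of prop_red in the frame of tray between -0.012 and 0.012 m and z of each of prop_red, prop_white in the frame of tray below 0.011 m and angle between each of prop_red, prop_white's own z axis and vertical below 0.1 rad and x of prop_white in the frame of tray between 0.022 and 0.1 m and y of prop_white in the frame of tray between -0.012 and 0.012 m), for 0.2 s.
At the end, for the whole second after the job is handed in: White and terracotta props stand upright (within 0.1 rad) on the slot floor, each centre at least 22 mm past the gate's front edge (27 mm is fully clear), white having gone first; the black prop stands upright in the pen, its centre at least 8 mm before the gate; all at rest (all of step 2 and x of prop_dark in the frame of tray between -0.17 and -0.008 m and y of prop_dark in the frame of tray between -0.11 and 0.11 m and angle between prop_dark's own z axis and vertical below 0.1 rad and linear speed of each of prop_white, prop_red, prop_dark below 0.01 m/s); the robot touches nothing.
It fails at once if a prop lifted more than 6 mm off the tray floor (z of any of prop_white, prop_red, prop_dark in the frame of tray above 0.014 m).
It fails at once if a prop tipped more than 0.4 rad (angle between any of prop_white, prop_red, prop_dark's own z axis and vertical above 0.4 rad).
It fails at once if a prop pinched or rammed by the fingers with more than 15 N (contact force between the fingers and prop_white above 15 N or contact force between the fingers and prop_red above 15 N or contact force between the fingers and prop_dark above 15 N).
It fails at once if the bowl, cup or pot beside the tray moved more than 15 mm (distance of any of bowl, water_cup, slip_pot from where it was at the start of the episode above 0.015 m).
It also fails if it takes over 70 s, if anything falls off the work surface, if the arm or the gripper's body presses on something with over 40 N, if the wrist force passes 120 N, or if a joint passes its speed limit or range.

### The arm

A 6-joint arm with a two-finger parallel gripper is mounted at the origin on a cart in front of the work surface, level with it; the furniture and walls round the work are solid. World frame = base frame: x ahead of the robot, y to its left, z up, the work surface at z = 0. Lengths are in m, angles in rad, forces in N, time in s.
With the tool pointing down it reaches from about 0.25 to 0.725 m from the base axis. Payload 9.7 kg.
Tool frame: the origin (TCP) lies on the centre line of the jaws, within the pads' length; the fingertips stand 17 mm ahead of it and the grasp point (between the pads) lies 2 mm behind it; z points along the fingers, y is the line along which they close (so a half turn about z gives the same grasp; the last joint's range is limited). The gripper opens to 85 mm and grips with 20 to 120 N. Pads are 22 mm wide; open, the fingers measure 114 mm over their backs; the gripper's body (76 mm by 85 mm) begins 54 mm behind the grasp point. The pads swing forward as they close: fully open they stand 13 mm farther back than shut.
Start: joints at [0, 0.087, 0.176, 1.66, 0, 1.571], TCP at [0.55, -0, 0.248] pointing down, gripper open.
Joint ranges: [-3.13, 3.13], [-0.85, 1.81], [-1.15, 1.24], [-2.2, 2.28], [-1.44, 1.52], [-3.14, 3.14]. Speed limits (rad/s): [2.22, 2.22, 2.57, 3.14, 3.14, 3.14].

### API

Orientations are given as a rotation vector (axis times angle).
In Python, from cell import sensors, grab_frame, get_calibration, finish_job gives the robot as it stands.
- The arm moves only by the shell command python3 -m handwheel 'ROWS' [OPENING] [FORCE]. ROWS is JSON, a list of rows, each an object of numbers: "x", "y", "z": the shift along the world's x, y, z normalised to -1 to 1, where 1 is 0.025 m; "spin": the turn about the world's z normalised to -1 to 1, where 1 is 5 degrees. In form: [{"x": .., "y": .., "z": .., "spin": ..}, ...]. A call has 1 to 12 rows; each row shifts and turns the commanded pose from where the row before left it; what a row does not reach is not made up. A row lasts 1/10 s, in which the tool goes at most 50 mm and 8.59 degrees, less where a joint would pass 70% of its speed; a pose out of reach is approached as far as the arm can. A call with a number of a shift or a turn outside -1 to 1 is refused whole. A call with a gripper value outside its range is refused whole. OPENING is the closure, from 0 (fully open) to 1 (shut), set as the call begins (- or left out, the last holds). The fingers move at their own pace and stop on an object; FORCE is the grip in N (left out, the last holds). Time passes only in rows, so rows that do not move let the fingers close. It gives the time, the measured TCP pose, the force, the opening and the grip force at its end, in the units of the state.
- sensors.state(): the state, without advancing time (a new reading comes with each control period).
- grab_frame(name): name is "scene" or "side" or "wrist"; returns the picture (480x640x3 uint8, red, green, blue); there is no depth.
- get_calibration(name): a dict with "mtx" (3x3 intrinsics, pixels), "xyz" and "attitude" of the camera in the world. Camera axes: x right, y up, looking along -z (the intrinsics and any distortion apply to the point x, -y, -z); pixel columns grow to the right and rows downward; lengths in m; the calibration is good to about 2 mm. A picture is of the moment at which its call begins: read the wrist's pose just before it. get_calibration takes no time and is no camera call; for the wrist camera it gives the pose at the moment of the call.
- finish_job(): hands the job in; it is judged then, once.
The state is a dict: "time_s": time; "qpos": joint angles; "joint_vel": joint speeds; "effort": joint torques, N m; "tcp_pos": TCP position; "ee_rot": TCP orientation; "contact_force": force on the tool from outside, world axes, zero at the start; "torque": the same for the moment, N m; "width": finger opening in m; "finger_force": force on a finger pad.
Only numpy, scipy, OpenCV 4.12 (cv2) and the standard library are available. Lean on these libraries where they do the work, as an engineer would, in place of code of your own. Each camera call takes 0.05 s, during which the arm holds its last target. There are 200 camera calls.

## Working session

There is one attempt and no reset: what is moved stays moved. The work goes in short steps, Python scripts to look and compute and a shell command to move; the robot and the scene stay as the last step left them, time stands still between calls to the robot, and variables do not carry over. Pictures are saved under pics/ and viewed, at most 12 in all, crops included, and the job is handed in when it is done.

```bash
mkdir -p pics; ls
cat > h.py <<'E'
import numpy as np, cv2
from scipy.spatial.transform import Rotation as R
from cell import sensors, grab_frame, get_calibration, finish_job
def save(cam,fn):
    c=get_calibration(cam); f=grab_frame(cam); cv2.imwrite(fn,f[:,:,::-1]); return f,c
E
python3 - <<'E'
from h import *
for n in("scene","side"):
    f,c=save(n,f"pics/{n}0.png"); print(n,c)
    np.save(n+"0.npy",f)
print(sensors.state())
E
```

```text
pics
scene {'mtx': array([[572.85846429,   0.        , 320.59796028],
       [  0.        , 572.85846429, 238.57513769],
       [  0.        ,   0.        ,   1.        ]]), 'xyz': array([-0.09708323, -0.48100538,  0.62670674]), 'attitude': array([ 0.83477734, -0.42087679, -0.88319763])}
side {'mtx': array([[546.56130131,   0.        , 322.75467025],
       [  0.        , 546.56130131, 236.20642208],
       [  0.        ,   0.        ,   1.        ]]), 'xyz': array([-0.04659323, -0.83857061,  0.64014303]), 'attitude': array([ 1.00191366, -0.30330219, -0.58489228])}
{'time_s': 0.1, 'qpos': array([ 9.69823995e-06,  8.74257529e-02,  1.75187089e-01,  1.65980539e+00,
       -1.35378527e-05,  1.57078189e+00]), 'joint_vel': array([-7.97871962e-05, -8.87240086e-04,  1.86139721e-03,  1.01291033e-04,
        1.39306745e-04,  9.66612897e-04]), 'effort': array([ 5.47294949e-04, -5.21561801e+01,  4.65652657e+01,  1.59993977e-02,
       -1.19309320e-06, -5.24902489e-06]), 'tcp_pos': array([5.49805602e-01, 1.70400212e-06, 2.47629100e-01]), 'ee_rot': array([-2.22079734e+00, -2.22085096e+00,  1.40052367e-03]), 'contact_force': array([ 0.49487213, -0.34464005,  0.06207068]), 'torque': array([-0.03095283,  0.03157626, -0.01928367]), 'finger_force': 0.0, 'width': 0.08550678775294734}
```

View pics/scene0.png

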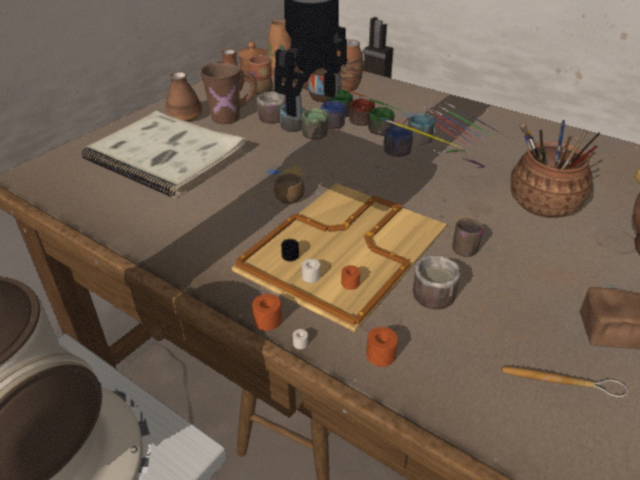

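View pics/side0.png

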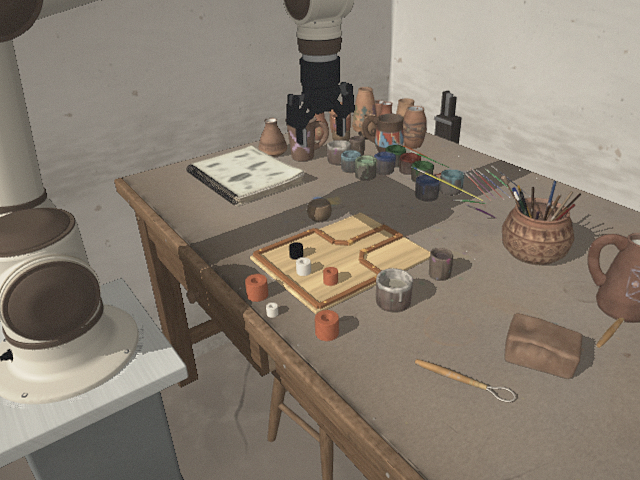

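The props in the tray are black (290,250), white (311,270) and terracotta (350,277). The look-alikes are outside it: two bigger red ones at (267,311) and (381,346), and a smaller white one at (300,340). The ones in the tray fit the description by size and by standing in a row in the pen. I'll confirm this in an enlarged crop.

Run:
```python
from h import *
f=np.load("scene0.npy")[180:370,225:465]
cv2.imwrite("pics/crop1.png",cv2.resize(f,None,fx=3.1,fy=3.1,interpolation=cv2.INTER_CUBIC)[:,:,::-1])
```

```text
(no output)
```

View pics/crop1.png

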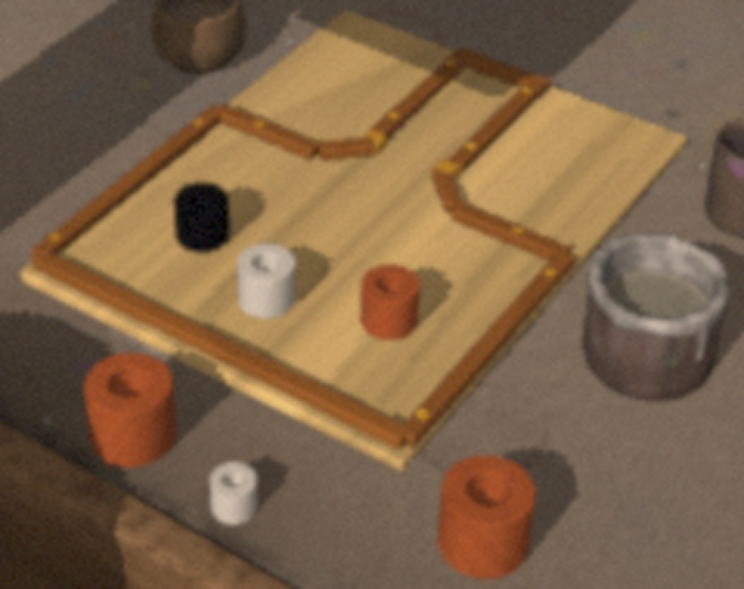

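The crop confirms it: the tray props are the smallest red and the larger white. Next I'll fit the tray and the props.

```bash
cat >> h.py <<'E'
def unproj(c,px,z):
    px=np.atleast_2d(px).astype(float); K=c["mtx"]
    d=np.c_[(px[:,0]-K[0,2])/K[0,0],-(px[:,1]-K[1,2])/K[1,1],-np.ones(len(px))]
    d=R.from_rotvec(c["attitude"]).apply(d); o=np.array(c["xyz"])
    return o+d*((z-o[2])/d[:,2])[:,None]
def proj(c,P):
    q=R.from_rotvec(c["attitude"]).inv().apply(np.atleast_2d(P)-c["xyz"]); K=c["mtx"]
    return np.c_[K[0,0]*q[:,0]/-q[:,2]+K[0,2],-K[1,1]*q[:,1]/-q[:,2]+K[1,2]]
E
python3 - <<'E'
from h import *
from scipy.optimize import least_squares
c=get_calibration("scene")
cr=lambda p:np.array(p)/3.1+[225,180]
C=unproj(c,cr([(25,268),(402,462),(685,138),(345,12)]),.008)[:,:2]
print(C, [np.linalg.norm(C[i]-C[i-1]) for i in range(4)])
# tray corners: left=(-,+y) bottom=(-,-y) right=(+,-y) top=(+,+y)
T=np.array([[-155,120],[-155,-120],[155,-120],[155,120]])/1e3
def f(p):
    a=p[2];M=np.array([[np.cos(a),-np.sin(a)],[np.sin(a),np.cos(a)]])
    return (T@M.T+p[:2]-C).ravel()
s=least_squares(f,[.4,0,0]);a=s.x[2];print("centre,yaw deg",s.x[:2],np.degrees(a),s.fun*1e3)
G=unproj(c,cr([(378,138),(447,165),(465,52),(545,80),(40,248),(410,437)]),.016)[:,:2]
M=np.array([[np.cos(a),-np.sin(a)],[np.sin(a),np.cos(a)]])
print("guide pts rel centre mm",((G-s.x[:2])@M*1e3).round(1))
P=unproj(c,cr([(202,195),(267,261),(391,282)]),.034)[:,:2]
print("black white red",P,((P-s.x[:2])@M*1e3).round(1))
O=unproj(c,cr([(198,20),(655,255),(750,140)]),.045)[:,:2]
print("bowl pot cup",O,((O-s.x[:2])@M*1e3).round(1))
E
```

```text
[[ 0.39318408  0.05369819]
 [ 0.39287572 -0.18462936]
 [ 0.69901512 -0.18052322]
 [ 0.69602305  0.05601254]] [np.float64(0.30284781241011854), np.float64(0.2383277540302266), np.float64(0.3061669365762732), np.float64(0.23655467912828232)]
centre,yaw deg [ 0.54527449 -0.06386046] 0.49855628644806144 [-3.9478799   1.08809513 -1.55119938 -0.57526455  2.29766419 -1.98399456
  3.20141509  1.47116398]
guide pts rel centre mm [[  42.6   22.2]
 [  43.5  -23.3]
 [ 146.    26.4]
 [ 147.6  -28.1]
 [-140.9  116.4]
 [-144.4 -117.8]]
black white red [[ 0.47116194 -0.00561611]
 [ 0.44796931 -0.06587614]
 [ 0.47100343 -0.12627121]] [[-73.6  58.9]
 [-97.3  -1.2]
 [-74.8 -61.8]]
bowl pot cup [[ 0.59081817  0.090725  ]
 [ 0.55389284 -0.22956002]
 [ 0.67007226 -0.22805751]] [[  46.9  154.2]
 [   7.2 -165.8]
 [ 123.4 -165.3]]
```

The tray x axis is close to world x (yaw about 0.5°), with its origin near (0.582, -0.064). In the tray frame the props are at: black (-111, 59), white (-134, -1), red (-112, -62). That matches the spec. I'll close the fingers and move above the spot behind the white prop.

```bash
python3 -m handwheel '[{"x":-0.96,"y":-0.44},{"x":-0.96,"y":-0.44},{"x":-0.96,"y":-0.44},{"x":-0.96,"y":-0.44},{"x":-0.96,"y":-0.44},{"x":-0.96,"y":-0.44},{},{}]' 1 20
python3 - <<'E'
from h import *
f,c=save("wrist","pics/w1.png"); print(c["xyz"],sensors.state()["tcp_pos"],sensors.state()["width"]); np.save("w1.npy",f)
np.save("w1c.npy",c,allow_pickle=True)
E
```

```text
[0.54895873 0.08088723 0.37423582] [ 5.49863156e-01 -2.30256885e-05  2.47743628e-01] 0.08518748498123213invalid input at $[0]: expected keys x, y, z, spin
```

View pics/w1.png

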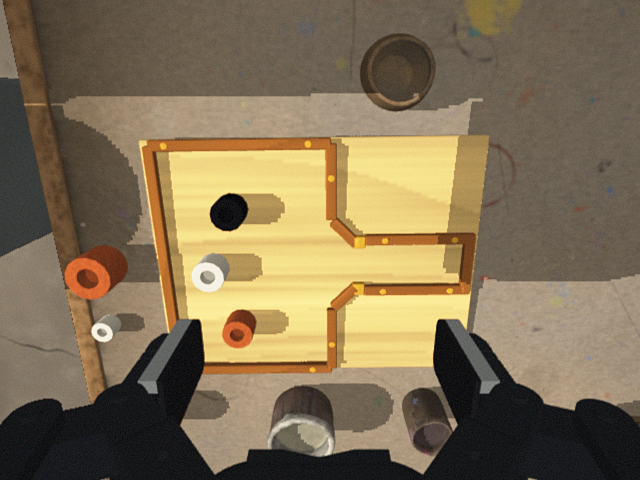

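The move was refused because every row needs all four keys, but the wrist view is good. The gate's brass blocks are at (359,243) and (359,290), the white prop's top at (208,277), red's at (236,333) and black's at (229,213). I'll refine from these.

```bash
python3 - <<'E'
from h import *
c=np.load("w1c.npy",allow_pickle=True).item()
print("gate blocks",unproj(c,[(359,243),(359,290)],.016).round(4)[:,:2].tolist())
print("slot end guide",unproj(c,[(467,235),(467,290)],.016).round(4)[:,:2].tolist())
print("back guide corners",unproj(c,[(152,147),(177,365)],.016).round(4)[:,:2].tolist())
print("tops W R K",unproj(c,[(208,277),(236,335),(226,213)],.034).round(4)[:,:2].tolist())
E
python3 -m handwheel '[{"x":-0.96,"y":-0.44,"z":0,"spin":0},{"x":-0.96,"y":-0.44,"z":0,"spin":0},{"x":-0.96,"y":-0.44,"z":0,"spin":0},{"x":-0.96,"y":-0.44,"z":0,"spin":0},{"x":-0.96,"y":-0.44,"z":0,"spin":0},{"x":-0.96,"y":-0.44,"z":0,"spin":0},{"x":0,"y":0,"z":0,"spin":0},{"x":0,"y":0,"z":0,"spin":0}]' 1 20
```

```text
gate blocks [[0.5865, -0.0417], [0.588, -0.0902]]
slot end guide [[0.6868, -0.0338], [0.6934, -0.0901]]
back guide corners [[0.4038, 0.0464], [0.4005, -0.1765]]
tops W R K [[0.4471, -0.0685], [0.4688, -0.1294], [0.4681, -0.008]]
time_s: 0.95
tcp_pos: [0.4061, -0.0661, 0.2484]
ee_rot: [2.222, 2.22, 0.001]
contact_force: [-0.1, 0.8, 0.2]
width: 0.0003
finger_force: 0.0
```

```bash
python3 -m handwheel '[{"x":0,"y":0,"z":-0.94,"spin":0},{"x":0,"y":0,"z":-0.94,"spin":0},{"x":0,"y":0,"z":-0.94,"spin":0},{"x":0,"y":0,"z":-0.94,"spin":0},{"x":0,"y":0,"z":-0.94,"spin":0},{"x":0,"y":0,"z":-0.94,"spin":0},{"x":0,"y":0,"z":-0.94,"spin":0},{"x":0,"y":0,"z":-0.94,"spin":0},{"x":0,"y":0,"z":0,"spin":0},{"x":0,"y":0,"z":0,"spin":0}]'
python3 - <<'E'
from h import *
f,c=save("scene","pics/s2.png")
cv2.imwrite("pics/s2c.png",cv2.resize(f[150:370,200:460],None,fx=2.7,fy=2.7,interpolation=cv2.INTER_CUBIC)[:,:,::-1])
E
```

```text
time_s: 1.95
tcp_pos: [0.4063, -0.0657, 0.0604]
ee_rot: [-2.22, -2.221, 0.001]
contact_force: [0.3, -0.5, 0.6]
width: 0.0002
finger_force: 0.0
```

View pics/s2c.png

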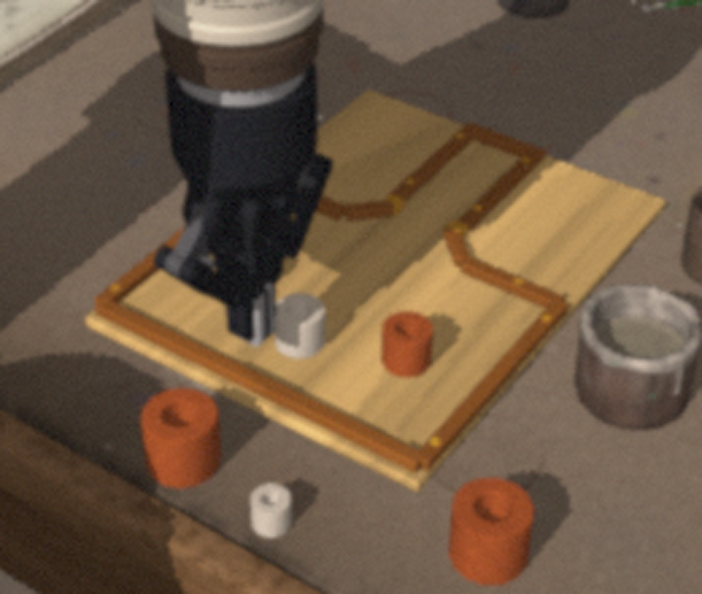

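The closed fingers at (245,315) are standing clear behind the white prop at (300,325). I'll lower them and push along x.

```bash
python3 -m handwheel '[{"x":0,"y":-0.04,"z":-0.46,"spin":0},{"x":0,"y":0,"z":-0.46,"spin":0},{"x":0,"y":0,"z":0,"spin":0},{"x":0.2,"y":0,"z":0,"spin":0},{"x":0.2,"y":0,"z":0,"spin":0},{"x":0.2,"y":0,"z":0,"spin":0},{"x":0.2,"y":0,"z":0,"spin":0},{"x":0.2,"y":0,"z":0,"spin":0},{"x":0.2,"y":0,"z":0,"spin":0},{"x":0.2,"y":0,"z":0,"spin":0},{"x":0.2,"y":0,"z":0,"spin":0},{"x":0.2,"y":0,"z":0,"spin":0}]'
python3 -m handwheel '[{"x":0.2,"y":0,"z":0,"spin":0},{"x":0.2,"y":0,"z":0,"spin":0},{"x":0.2,"y":0,"z":0,"spin":0},{"x":0.2,"y":0,"z":0,"spin":0},{"x":0.2,"y":0,"z":0,"spin":0},{"x":0.2,"y":0,"z":0,"spin":0},{"x":0.2,"y":0,"z":0,"spin":0},{"x":0.2,"y":0,"z":0,"spin":0},{"x":0,"y":0,"z":0,"spin":0}]'
python3 - <<'E'
from h import *
f,c=save("scene","pics/s3.png"); np.save("s3.npy",f)
cv2.imwrite("pics/s3c.png",cv2.resize(f[150:370,200:460],None,fx=2.7,fy=2.7,interpolation=cv2.INTER_CUBIC)[:,:,::-1])
E
```

```text
time_s: 3.2
tcp_pos: [0.4514, -0.067, 0.0372]
ee_rot: [-2.221, -2.221, 0.0]
contact_force: [-0.3, -0.3, 1.0]
width: -0.0002
finger_force: 0.5
time_s: 4.1
tcp_pos: [0.4917, -0.067, 0.0372]
ee_rot: [2.221, 2.221, 0.0]
contact_force: [-1.0, -0.9, -0.5]
width: -0.0002
finger_force: 0.0
```

View pics/s3c.png

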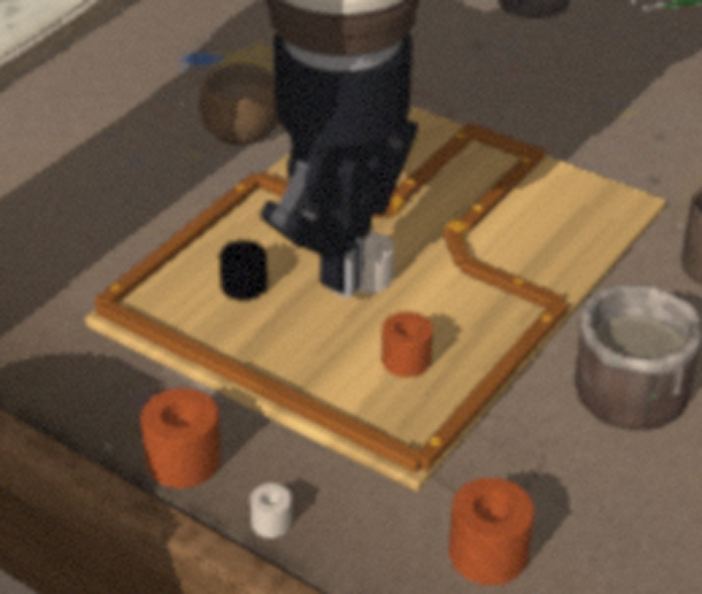

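The white prop at crop (375,265) is upright against the fingers. I'll compare its outline with predictions for several positions.

Run:
```python
from h import *
c=get_calibration("scene"); t=np.linspace(0,6.28,90)
def sil(x,y):
    P=np.vstack([np.c_[x+.015*np.cos(t),y+.015*np.sin(t),0*t+z] for z in(.008,.034)])
    q=(proj(c,P)-[200,150])*2.7; return q.min(0).round(),q.max(0).round()
for x,y in [(.521,-.067),(.524,-.067),(.518,-.067),(.521,-.072),(.469,-.128)]: print(x,y,*sil(x,y))
f=np.load("s3.npy")[150:370,200:460].astype(int)
m=(f.min(2)>120)&(f.max(2)-f.min(2)<25)
m[:, :128]=0;m[:,148:]=0;m[:82]=0;m[112:]=0
y,x=np.nonzero(m);print(x.min()*2.7,x.max()*2.7+2.7,y.min()*2.7,y.max()*2.7+2.7)
```

```text
0.521 -0.067 [348. 230.] [397. 294.]
0.524 -0.067 [350. 228.] [399. 291.]
0.518 -0.067 [345. 233.] [394. 296.]
0.521 -0.072 [354. 233.] [403. 297.]
0.469 -0.128 [382. 313.] [435. 381.]
345.6 388.8 251.10000000000002 294.3
```

The white prop is on the line y ≈ -0.067. Next I'll push it through the gate.

```bash
python3 -m handwheel '[{"x":0.2,"y":0.02,"z":0,"spin":0},{"x":0.2,"y":0.02,"z":0,"spin":0},{"x":0.2,"y":0,"z":0,"spin":0},{"x":0.2,"y":0,"z":0,"spin":0},{"x":0.2,"y":0,"z":0,"spin":0},{"x":0.2,"y":0,"z":0,"spin":0},{"x":0.2,"y":0,"z":0,"spin":0},{"x":0.2,"y":0,"z":0,"spin":0},{"x":0.2,"y":0,"z":0,"spin":0},{"x":0.2,"y":0,"z":0,"spin":0},{"x":0.2,"y":0,"z":0,"spin":0},{"x":0.2,"y":0,"z":0,"spin":0}]'
python3 -m handwheel '[{"x":0.2,"y":0,"z":0,"spin":0},{"x":0.2,"y":0,"z":0,"spin":0},{"x":0.2,"y":0,"z":0,"spin":0},{"x":0.2,"y":0,"z":0,"spin":0},{"x":0.2,"y":0,"z":0,"spin":0},{"x":0.2,"y":0,"z":0,"spin":0},{"x":0,"y":0,"z":0,"spin":0}]'
python3 - <<'E'
from h import *
f,c=save("scene","pics/s4.png"); np.save("s4.npy",f)
cv2.imwrite("pics/s4c.png",cv2.resize(f[150:370,200:460],None,fx=2.7,fy=2.7,interpolation=cv2.INTER_CUBIC)[:,:,::-1])
E
```

```text
time_s: 5.35
tcp_pos: [0.5514, -0.066, 0.0373]
ee_rot: [-2.221, -2.221, 0.0]
contact_force: [-0.3, 0.4, 0.5]
width: -0.0002
finger_force: 0.3
time_s: 6.05
tcp_pos: [0.5817, -0.066, 0.0372]
ee_rot: [2.221, 2.221, 0.0]
contact_force: [-0.5, 0.9, -0.0]
width: 0.0001
finger_force: 0.0
```

View pics/s4c.png

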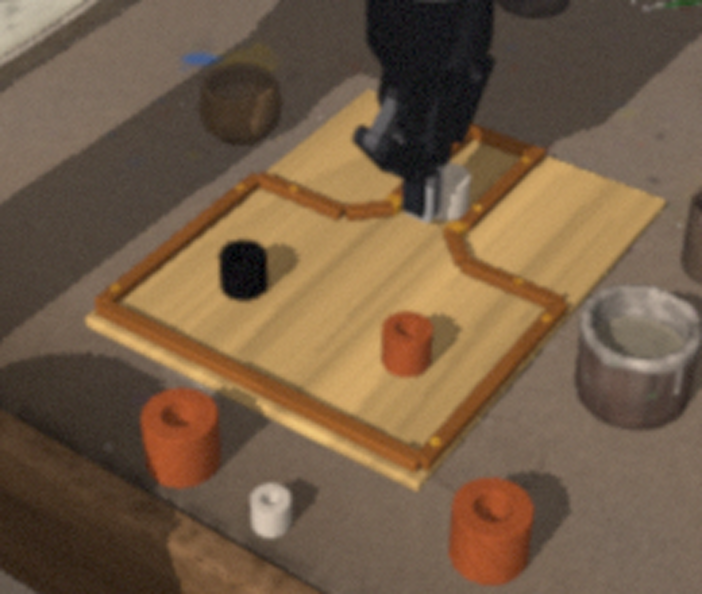

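The white prop at (455,192) is in the slot, just past the gate. I'll push it 48 mm deeper, then back off and rise.

```bash
python3 -m handwheel '[{"x":0.2,"y":0,"z":0,"spin":0},{"x":0.2,"y":0,"z":0,"spin":0},{"x":0.2,"y":0,"z":0,"spin":0},{"x":0.2,"y":0,"z":0,"spin":0},{"x":0.2,"y":0,"z":0,"spin":0},{"x":0.2,"y":0,"z":0,"spin":0},{"x":0.2,"y":0,"z":0,"spin":0},{"x":0.2,"y":0,"z":0,"spin":0},{"x":0.2,"y":0,"z":0,"spin":0},{"x":0.1,"y":0,"z":0,"spin":0},{"x":0,"y":0,"z":0,"spin":0},{"x":0,"y":0,"z":0,"spin":0}]'
python3 -m handwheel '[{"x":-0.4,"y":0,"z":0,"spin":0},{"x":0,"y":0,"z":1,"spin":0},{"x":0,"y":0,"z":1,"spin":0},{"x":-0.76,"y":-0.5,"z":0,"spin":0},{"x":-0.76,"y":-0.5,"z":0,"spin":0},{"x":-0.76,"y":-0.5,"z":0,"spin":0},{"x":-0.76,"y":-0.5,"z":0,"spin":0},{"x":-0.76,"y":-0.5,"z":0,"spin":0},{"x":-0.76,"y":-0.5,"z":0,"spin":0},{"x":-0.76,"y":-0.5,"z":0,"spin":0},{"x":-0.76,"y":-0.5,"z":0,"spin":0},{"x":0,"y":0,"z":0,"spin":0}]'
python3 - <<'E'
from h import *
c=get_calibration("wrist");f=grab_frame("wrist");cv2.imwrite("pics/w5.png",f[:,:,::-1]);np.save("w5c.npy",c,allow_pickle=True)
print(sensors.state()["tcp_pos"])
E
```

```text
time_s: 7.3
tcp_pos: [0.6285, -0.066, 0.0372]
ee_rot: [-2.221, -2.221, 0.0]
contact_force: [-0.2, -0.4, 0.2]
width: 0.0001
finger_force: 0.0
time_s: 8.5
tcp_pos: [0.4642, -0.1668, 0.0874]
ee_rot: [-2.223, -2.219, 0.001]
contact_force: [0.1, 0.2, -0.0]
width: -0.0001
finger_force: 0.0
[ 0.46536077 -0.16636328  0.08752305]
```

View pics/w5.png

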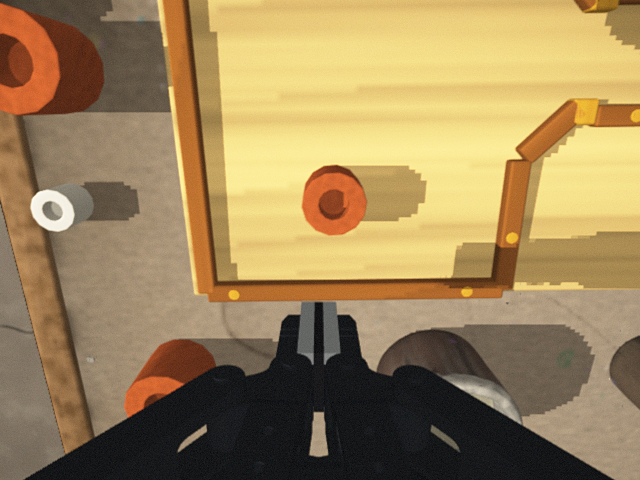

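The red prop's top is at (333,203), and the fingers are at column 319.

Run:
```python
from h import *
c=np.load("w5c.npy",allow_pickle=True).item()
print(unproj(c,[(333,203)],.034), "gateblk -y",unproj(c,[(585,111)],.016), unproj(c,[(233,295),(467,292)],.016))
print(sensors.state()["tcp_pos"])
```

```text
[[ 0.46982721 -0.12823698  0.034     ]] gateblk -y [[ 0.58766717 -0.08878126  0.016     ]] [[ 0.41673727 -0.18339048  0.016     ]
 [ 0.54335752 -0.18181264  0.016     ]]
[ 0.46536077 -0.16636328  0.08752305]
```

```bash
python3 -m handwheel '[{"x":0.18,"y":0,"z":-0.5,"spin":0},{"x":0,"y":0,"z":-0.8,"spin":0},{"x":0,"y":0,"z":-0.7,"spin":0},{"x":0,"y":0,"z":0,"spin":0},{"x":0,"y":0.2,"z":0,"spin":0},{"x":0,"y":0.2,"z":0,"spin":0},{"x":0,"y":0.2,"z":0,"spin":0},{"x":0,"y":0.2,"z":0,"spin":0},{"x":0,"y":0.2,"z":0,"spin":0},{"x":0,"y":0.2,"z":0,"spin":0},{"x":0,"y":0.2,"z":0,"spin":0},{"x":0,"y":0.2,"z":0,"spin":0}]'
python3 -m handwheel '[{"x":0,"y":0.2,"z":0,"spin":0},{"x":0,"y":0.2,"z":0,"spin":0},{"x":0,"y":0.2,"z":0,"spin":0},{"x":0,"y":0.2,"z":0,"spin":0},{"x":0,"y":0.2,"z":0,"spin":0},{"x":0,"y":0.2,"z":0,"spin":0},{"x":0,"y":0.16,"z":0,"spin":0},{"x":0,"y":0,"z":0,"spin":0},{"x":0,"y":0,"z":0,"spin":0}]'
python3 - <<'E'
from h import *
c=get_calibration("wrist");f=grab_frame("wrist");cv2.imwrite("pics/w6.png",f[:,:,::-1]);np.save("w6c.npy",c,allow_pickle=True)
print(sensors.state()["tcp_pos"])
E
```

```text
time_s: 9.75
tcp_pos: [0.471, -0.1256, 0.0374]
ee_rot: [2.221, 2.221, 0.0]
contact_force: [-0.3, -0.7, 1.1]
width: -0.0003
finger_force: 0.3
time_s: 10.65
tcp_pos: [0.4709, -0.0919, 0.0372]
ee_rot: [-2.221, -2.222, 0.0]
contact_force: [0.2, -0.4, -0.7]
width: -0.0002
finger_force: 0.0
[ 0.47093926 -0.09196947  0.03719184]
```

View pics/w6.png

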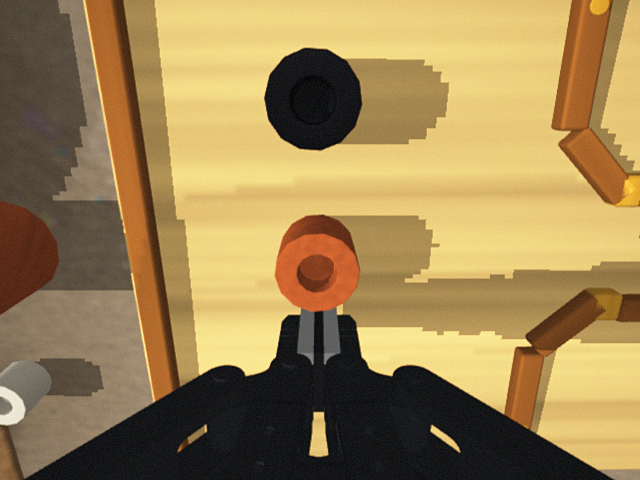

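Red's top centre is at (317,273), upright against the fingers, and black at (313,98) is undisturbed.

Run:
```python
from h import *
c=np.load("w6c.npy",allow_pickle=True).item()
print(unproj(c,[(317,271),(313,98)],.034), "gate blk",unproj(c,[(606,304),(632,190)],.016))
```

```text
[[ 0.46939885 -0.06568607  0.034     ]
 [ 0.46824274 -0.00891943  0.034     ]] gate blk [[ 0.58710407 -0.08778799  0.016     ]
 [ 0.58604906 -0.04076089  0.016     ]]
```

Red is on the gate line. Next I'll retreat, rise, come round behind it, lower and push.

```bash
python3 -m handwheel '[{"x":0,"y":-0.4,"z":0,"spin":0},{"x":0,"y":0,"z":1,"spin":0},{"x":0,"y":0,"z":0.8,"spin":0},{"x":-0.82,"y":0,"z":0,"spin":0},{"x":-0.82,"y":0.72,"z":0,"spin":0},{"x":0,"y":0.72,"z":0,"spin":0},{"x":0,"y":0,"z":0,"spin":0},{"x":0,"y":0,"z":-0.8,"spin":0},{"x":0,"y":0,"z":-0.6,"spin":0},{"x":0,"y":0,"z":-0.4,"spin":0},{"x":0,"y":0,"z":0,"spin":0}]'
python3 -m handwheel '[{"x":0.2,"y":0,"z":0,"spin":0},{"x":0.2,"y":0,"z":0,"spin":0},{"x":0.2,"y":0,"z":0,"spin":0},{"x":0.2,"y":0,"z":0,"spin":0},{"x":0.2,"y":0,"z":0,"spin":0},{"x":0.2,"y":0,"z":0,"spin":0},{"x":0.2,"y":0,"z":0,"spin":0},{"x":0.2,"y":0,"z":0,"spin":0},{"x":0.2,"y":0,"z":0,"spin":0},{"x":0.2,"y":0,"z":0,"spin":0},{"x":0.2,"y":0,"z":0,"spin":0},{"x":0.2,"y":0,"z":0,"spin":0}]'
python3 -m handwheel '[{"x":0.2,"y":0,"z":0,"spin":0},{"x":0.2,"y":0,"z":0,"spin":0},{"x":0.2,"y":0,"z":0,"spin":0},{"x":0.2,"y":0,"z":0,"spin":0},{"x":0.2,"y":0,"z":0,"spin":0},{"x":0.2,"y":0,"z":0,"spin":0},{"x":0,"y":0,"z":0,"spin":0}]'
python3 - <<'E'
from h import *
f,c=save("scene","pics/s7.png")
cv2.imwrite("pics/s7c.png",cv2.resize(f[150:370,200:460],None,fx=2.7,fy=2.7,interpolation=cv2.INTER_CUBIC)[:,:,::-1])
E
```

```text
time_s: 11.8
tcp_pos: [0.4293, -0.0665, 0.036]
ee_rot: [-2.221, -2.22, 0.002]
contact_force: [-0.3, -0.1, 0.7]
width: -0.0
finger_force: 0.0
time_s: 13.0
tcp_pos: [0.4904, -0.066, 0.0373]
ee_rot: [-2.221, -2.221, 0.0]
contact_force: [-0.1, 0.3, 0.4]
width: 0.0002
finger_force: 0.4
time_s: 13.7
tcp_pos: [0.5206, -0.066, 0.0372]
ee_rot: [2.221, 2.221, 0.0]
contact_force: [-0.5, 0.1, 0.5]
width: 0.0001
finger_force: 0.0
```

View pics/s7c.png

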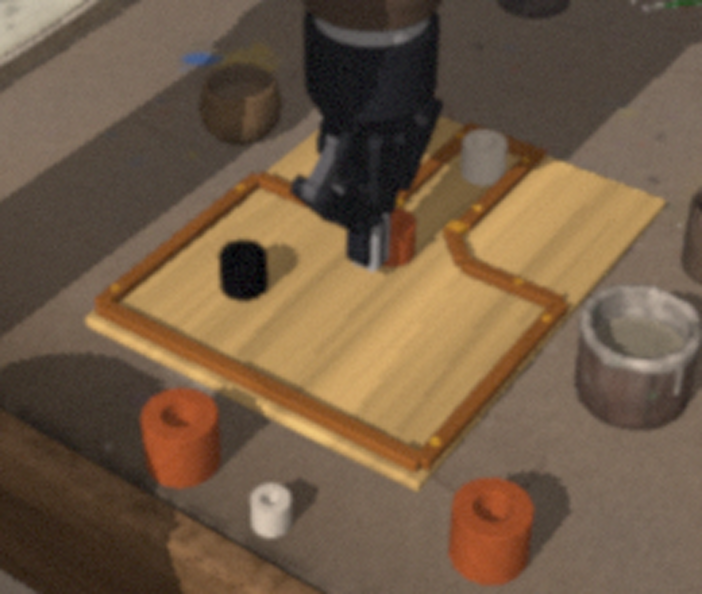

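White stands deep in the slot at (484,157), and red at (400,238) is entering the funnel on line. It needs about 74 mm more, after which I'll back off and rise.

```bash
python3 -m handwheel '[{"x":0.2,"y":0,"z":0,"spin":0},{"x":0.2,"y":0,"z":0,"spin":0},{"x":0.2,"y":0,"z":0,"spin":0},{"x":0.2,"y":0,"z":0,"spin":0},{"x":0.2,"y":0,"z":0,"spin":0},{"x":0.2,"y":0,"z":0,"spin":0},{"x":0.2,"y":0,"z":0,"spin":0},{"x":0.2,"y":0,"z":0,"spin":0},{"x":0.2,"y":0,"z":0,"spin":0},{"x":0.2,"y":0,"z":0,"spin":0},{"x":0.2,"y":0,"z":0,"spin":0},{"x":0.2,"y":0,"z":0,"spin":0}]'
python3 -m handwheel '[{"x":0.2,"y":0,"z":0,"spin":0},{"x":0.2,"y":0,"z":0,"spin":0},{"x":0.15,"y":0,"z":0,"spin":0},{"x":0,"y":0,"z":0,"spin":0},{"x":0,"y":0,"z":0,"spin":0},{"x":-0.4,"y":0,"z":0,"spin":0},{"x":0,"y":0,"z":1,"spin":0},{"x":0,"y":0,"z":1,"spin":0},{"x":-0.8,"y":0,"z":1,"spin":0},{"x":-1,"y":0,"z":1,"spin":0},{"x":-1,"y":0,"z":1,"spin":0},{"x":0,"y":0,"z":0,"spin":0}]'
python3 - <<'E'
from h import *
f,c=save("scene","pics/s8.png"); print(sensors.state()["tcp_pos"])
cv2.imwrite("pics/s8c.png",cv2.resize(f[150:370,200:460],None,fx=2.7,fy=2.7,interpolation=cv2.INTER_CUBIC)[:,:,::-1])
E
```

```text
time_s: 14.95
tcp_pos: [0.5804, -0.066, 0.0373]
ee_rot: [2.221, 2.221, -0.0]
contact_force: [-0.5, 0.0, -0.0]
width: 0.0001
finger_force: 0.2
time_s: 16.15
tcp_pos: [0.5123, -0.0661, 0.1664]
ee_rot: [2.219, 2.218, 0.005]
contact_force: [0.9, -0.6, 0.5]
width: -0.0001
finger_force: 0.0
[ 0.51310884 -0.066139    0.16447241]
```

View pics/s8c.png

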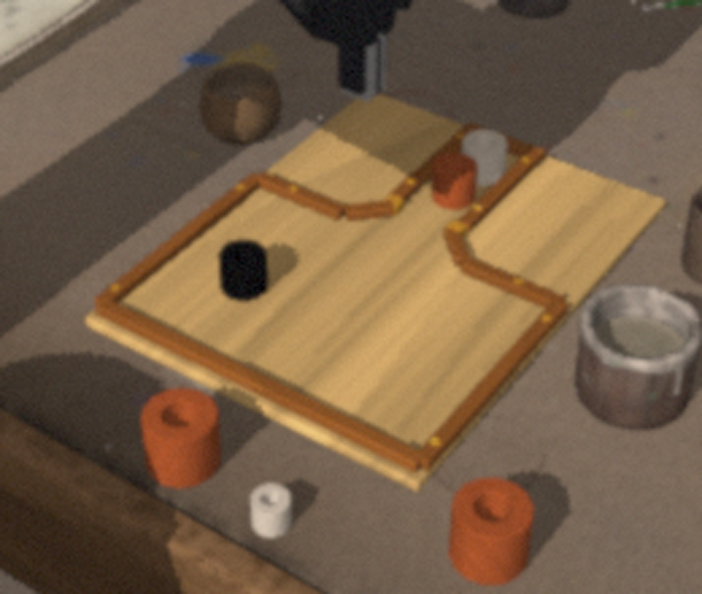

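Red at (454,180) stands in the slot behind white at (484,157), and black is in the pen. I'll check red's depth numerically and hand in only if it is clear.

Run:
```python
from h import *
c=get_calibration("scene")
P=unproj(c,np.array([(455,165),(485,143)])/2.7+[200,150],.034)[:,:2]; print(P-[.5815,-.065])
if (P[:,0]-.5815>.03).all() and (abs(P[:,1]+.065)<.01).all(): print(finish_job())
```

```text
[[ 0.0410124   0.00145935]
 [ 0.0740957  -0.00152976]]
the job is handed in; nothing more can be done
None
```

The job is handed in: the white and terracotta props stand upright in the slot, about 74 mm and 41 mm past the gate's front edge by the last camera picture, white in first, and the black prop was left in the pen.

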